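Open the roller brake and set its tension wheel

TASK

The brake housing on the roller is closed by a blue sliding lid: raise the lid's handle end over the lip, slide the lid out of its grooves and lay it flat, handle up, in the middle of the black rubber mat, without dropping it. Then wind the black tension wheel inside the housing clockwise (seen from above) until it comes up firm against its stop, with its white line pointing at the green mark, and let go. Leave the other things on the bench where they are.

Things in the scene. Friction and masses are not known exactly. Their poses are not given: they have to be found in the camera images.
- brake: fixed aluminium housing, open on top, 200 long (x) x 164 wide (y) x 94 mm high; a black roller (diameter 80, top 87 mm high) runs on from its +x end to x = 400 mm. Origin: centre of the housing's underside. -x is the front, where the lid comes out. Lid lies on two side ledges 70 mm high (124 mm opening between them); back wall at +x. Inside floor 16 mm high, with a green mark in front (-x) of the wheel
- brake_lip (a point): top middle of the lip across the front end of the housing: 6 mm thick (brake x = -100 to -94 mm), top 77 mm above the brake's origin, so 7 mm above the ledges and 2 mm above the top of the closed lid. The lid's front edge must pass over it
- brake_rail (a point): front end of the rail on the +y side. A steel rail over each side edge of the lid (|y| over 60 mm) holds it down: its underside is 79.5 mm high at brake x = 90 mm and rises evenly to 90 mm at x = -92 mm. So only the lid's front can be raised (about 10 mm, pivoting on its tail); it then slides out to -x, rising parallel to the rails (58 mm per metre)
- lid: loose blue lid plate 182 (x) x 142 (y) x 5 mm, 0.2 kg. Origin: centre of its underside, x along the slide, z up through the handle side. Closed, its origin lies 70 mm above the brake's origin with the same axes (within 1 mm). The handle stands near its front (-x) end
- lid_handle (a point): centre of the black handle bar on the lid: bar 14 mm thick (lid x), 64 mm long (lid y), 20 mm high, standing on two posts; this point is 55 mm in front (-x) of the lid's origin and 30 mm above the underside; 15 mm free under the bar
- lid_front (a point): middle of the lid's front (-x) edge at its underside
- lid_tail (a point): middle of the lid's rear (+x) edge at its underside
- mat: fixed black rubber mat 220 (x) x 280 (y) x 4 mm lying on the bench. Origin: centre of its underside
- wheel (a joint): angle of the tension wheel, rad: grows clockwise seen from above; 2.6 is the firm stop, where its white line points at the green mark (towards the brake's -x); it starts at 0.5 to 1.5. It takes about 0.2 to 0.35 N m to turn, more towards the stop, and stays where it is left
- wheel_grip (a point): on the upright axis of the tension wheel, 52 mm above the brake's origin: the height to grip. Black knurled wheel, diameter 46 mm, from 34 to 62 mm above the brake's underside, on a post of 16 mm diameter; white radial line on its top
- spanner: bystander: steel spanner 160 mm long lying beside the brake
- grease: bystander: jar with red cap, diameter 60, 75 mm high. Origin: centre of its underside
- bearing: bystander: steel ring, diameter 52, 15 mm high
- spare_knob: bystander: black knob, diameter 44, 36 mm high
- driver: bystander: screwdriver with orange handle, 190 mm long
- screw_cup: bystander: steel cup, diameter 70, 50 mm high
- carton: bystander: cardboard carton 90 x 120 x 60 mm
Mind the look-alikes: they are no part of the job. Of the things like the lid, leave any that is orange; of the rest the smaller one is meant.

How it is judged (in metres and radians):
On the way, in this order (a step that is already met when the one before it is completed fails the run):
1. the lid's front end is raised over the lip while its tail is still in the grooves (z of lid_front in the frame of brake above 0.0765 m and x of lid_front in the frame of brake above -0.14 m and z of lid_tail in the frame of brake below 0.0795 m), for 0.1 s.
2. the lid is slid right out of its grooves (x of lid_tail in the frame of brake below -0.1 m), for 0.1 s.
3. the lid lies flat on the mat, handle up (x of lid in the frame of mat between -0.06 and 0.06 m and y of lid in the frame of mat between -0.07 and 0.07 m and z of lid in the frame of mat below 0.012 m and z of lid_handle in the frame of mat above 0.025 m and angle between lid's own z axis and vertical below 0.08 rad and linear speed of lid below 0.05 m/s), for 0.2 s.
4. the wheel is wound to its firm stop (value of joint wheel above 2.45 rad), for 0.2 s.
At the end, for the whole second after the job is handed in: The lid lies at rest, handle up and level within 0.08 rad, on the mat with its centre within 60 mm (mat x) and 70 mm (mat y) of the mat's centre; the wheel stands at its stop (above 2.45 rad of 2.6) (x of lid in the frame of mat between -0.06 and 0.06 m and y of lid in the frame of mat between -0.07 and 0.07 m and z of lid in the frame of mat below 0.012 m and z of lid_handle in the frame of mat above 0.025 m and angle between lid's own z axis and vertical below 0.08 rad and linear speed of lid below 0.03 m/s and value of joint wheel above 2.45 rad); the robot touches nothing.
It fails at once if the lid is dropped (faster than 0.7 m/s when less than 60 mm above the bench) (height (world z) of lid below 0.06 m and linear speed of lid above 0.7 m/s).
It fails at once if another thing is moved by more than 40 mm (distance of any of spanner, grease, bearing, spare_knob, driver, screw_cup, carton from where it was at the start of the episode above 0.04 m).
It also fails if it takes over 72 s, if anything falls off the work surface, if the arm or the gripper's body presses on something with over 40 N, if the wrist force passes 120 N, or if a joint passes its speed limit or range.

ROBOT

A 6-joint arm with a two-finger parallel gripper is mounted at the origin on the work surface. World frame = base frame: x ahead of the robot, y to its left, z up, the work surface at z = 0. Lengths are in m, angles in degrees, forces in N, time in s.
With the tool pointing down it reaches from about 0.325 to 0.85 m from the base axis. Payload 15.5 kg.
Tool frame: the origin (TCP) lies at the very end of the fingers, on their centre line; the grasp point (between the pads) lies arm.grip_depth behind it (arm.grip_depth is the distance from the TCP to the grasp point, in m); z points along the fingers, y is the direction in which the jaws open and shut (so a half turn about z gives the same grasp; the last joint's range is limited). The gripper opens to 91 mm and grips with 3 to 60 N. Pads are 32 mm wide; open, the fingers measure 118 mm over their backs; the gripper's body (76 mm by 178 mm) begins 60 mm behind the grasp point.
Start: joints at [-80.873, 28.281, 77.091, -0, 74.628, -5.472], TCP at [0.158, -0.605, 0.214] pointing down, gripper open.
Joint ranges: [-166.48, 166.48], [-47.26, 123.95], [12.59, 153.08], [-70.14, 250.14], [6.76, 159.57], [-176.63, 176.63]. Speed limits (degrees/s): [108.29, 108.29, 147.25, 172.46, 172.46, 172.46].

INTERFACE

Orientations are given as a 3x3 rotation matrix whose columns are the frame's x, y, z axes.
In Python, from rig import arm gives the robot as it stands. Calls block until the motion is done:
- arm.move_to(position, orientation): joint-space move of the TCP to a pose.
- arm.move_l(position, orientation=None, feed=0.15): straight line of the TCP; orientation=None keeps the orientation; feed is the mean speed in m/s.
- arm.move_joints(angles): joint-space move.
- arm.grip(opening): finger opening in m; the grip force is fixed at half the most; returns when the fingers have stopped.
- arm.sleep(seconds).
- arm.solve_ik(position, orientation): joint angles nearest the present ones, or None.
- arm.snapshot(name): name is "scene" or "top" or "wrist"; returns the picture (384x512x3 uint8, red, green, blue); there is no depth.
- arm.get_calibration(name): a dict with "intrinsics" (3x3 intrinsics, pixels), "k1" (the pictures are not rectified: a ray, as slopes to the right and down, at radius r is drawn at 1 + k1 r^2 times it, then the intrinsics apply), "cam_to_world" (4x4, takes a point from camera to world coordinates). Camera axes: x right, y down, z forward; pixel columns grow to the right and rows downward; lengths in m; the calibration is good to about 2 mm. A picture is of the moment at which its call begins: read the wrist's pose just before it. get_calibration takes no time and is no camera call; for the wrist camera it gives the pose at the moment of the call.
A pose or a line that the arm cannot do raises arm.Unreachable and nothing moves.
- arm.sign_off(): hands the job in, once; it reports no verdict.
Readings, each from a call of its own:
- arm.current_t(): time.
- arm.current_joint_positions(): joint angles.
- arm.current_dq(): joint speeds.
- arm.current_tau(): joint torques, N m.
- arm.current_ee_pos(): TCP position.
- arm.current_tool_rot(): TCP orientation.
- arm.current_force(): force on the tool from outside, world axes, zero at the start.
- arm.current_torque(): the same for the moment, N m.
- arm.current_width(): finger opening in m.
Only numpy, scipy, OpenCV 4.12 (cv2) and the standard library are available. Lean on these libraries where they do the work, as an engineer would, in place of code of your own. Each camera call takes 0.05 s, during which the arm holds its last target. There are 200 camera calls.

## Working session

There is one attempt and no reset: what is moved stays moved. The work goes in short steps, each a Python script; the robot and the scene stay as the last script left them, time stands still between calls to the robot, and variables do not carry over. Pictures are saved under pics/ and viewed, about 8 in all and at most 12, crops included, and the job is handed in when it is done.

```bash
ls; mkdir -p pics; python3 - <<'E'
from rig import arm
import cv2,numpy as np
np.set_printoptions(precision=4,suppress=True)
for n in ("top","scene"):
    im=arm.snapshot(n); cv2.imwrite(f"pics/{n}0.png",im[:,:,::-1])
    c=arm.get_calibration(n); print(n,c["intrinsics"],c["k1"],c["cam_to_world"])
print(arm.grip_depth,arm.current_t(),arm.current_width()); print(arm.current_tool_rot())
print(arm.get_calibration("wrist"))
E
```

```text
pics
top [[347.4596   0.     252.4005]
 [  0.     347.4596 193.8856]
 [  0.       0.       1.    ]] -0.00965737460221531 [[ 0.0165 -0.9903  0.1383  0.3649]
 [-0.9998 -0.0155  0.008   0.0271]
 [-0.0058 -0.1384 -0.9904  1.0006]
 [ 0.      0.      0.      1.    ]]
scene [[499.5844   0.     257.2214]
 [  0.     499.5844 190.7317]
 [  0.       0.       1.    ]] -0.22208320120797667 [[ 0.5644  0.6526 -0.5055  1.2863]
 [ 0.8253 -0.4345  0.3606 -0.532 ]
 [ 0.0157 -0.6207 -0.7839  1.3325]
 [ 0.      0.      0.      1.    ]]
0.0188 0.1 0.09113895362886461
[[ 0.9677  0.252  -0.0002]
 [ 0.252  -0.9677  0.0011]
 [ 0.0001 -0.0011 -1.    ]]
{'intrinsics': array([[286.2412,   0.    , 260.0059],
       [  0.    , 286.2412, 191.5407],
       [  0.    ,   0.    ,   1.    ]]), 'k1': -0.02152238605953419, 'cam_to_world': array([[ 0.2523, -0.9394, -0.2321,  0.2229],
       [-0.9677, -0.245 , -0.0601, -0.5883],
       [-0.0004,  0.2397, -0.9708,  0.385 ],
       [ 0.    ,  0.    ,  0.    ,  1.    ]])}
```

View pics/top0.png

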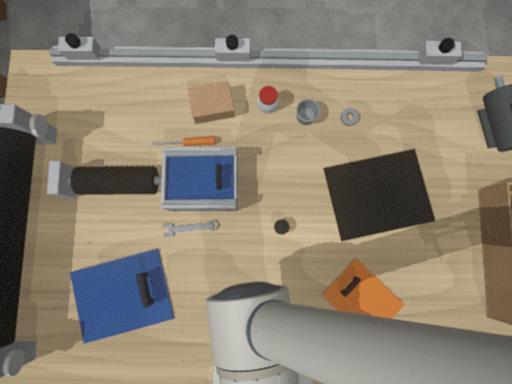

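View pics/scene0.png

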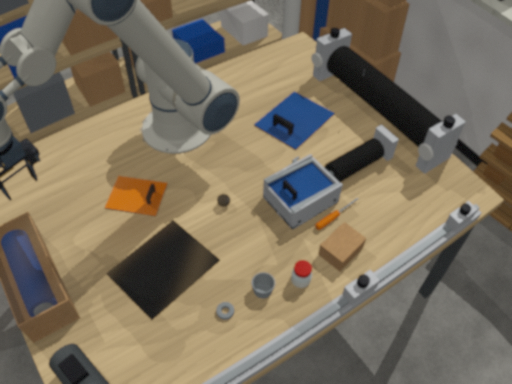

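The lid candidates are the small blue one in the housing at top (200,179), the larger loose blue one at (122,295), and the orange one at (362,290). I choose the one in the housing. The housing front (-x) faces right in the image, which is world -y. Next I'll compute rough positions and take a close wrist look.

```bash
cat > h.py <<'E'
from rig import arm
import cv2,numpy as np
np.set_printoptions(precision=4,suppress=True)
def shot(n):
    c=arm.get_calibration(n); im=arm.snapshot(n); return im,c
def ray(c,uv,z):
    uv=np.asarray(uv,float).reshape(-1,1,2)
    K=c["intrinsics"]; d=np.array([c["k1"],0,0,0,0])
    n=cv2.undistortPoints(uv,K,d).reshape(-1,2)
    T=c["cam_to_world"]; D=np.c_[n,np.ones(len(n))]@T[:3,:3].T
    o=T[:3,3]; return (o+D*((z-o[2])/D[:,2])[:,None])
def blue(im):
    h=cv2.cvtColor(im,cv2.COLOR_RGB2HSV); return cv2.inRange(h,(105,120,40),(125,255,255))
def blobs(m,amin=100):
    cs,_=cv2.findContours(m,cv2.RETR_EXTERNAL,cv2.CHAIN_APPROX_NONE)
    return sorted([c for c in cs if cv2.contourArea(c)>amin],key=cv2.contourArea,reverse=True)
def Rdown(yaw):  # tool y at world angle yaw, z down
    y=np.array([np.cos(yaw),np.sin(yaw),0]);z=np.array([0,0,-1.]); return np.c_[np.cross(y,z),y,z]
E
python3 - <<'E'
from h import *
c=arm.get_calibration("top"); im=cv2.imread("pics/top0.png")[:,:,::-1].copy()
for b in blobs(blue(im)):
    print(cv2.contourArea(b)); p=ray(c,b,.075)[:,:2].astype(np.float32); print(cv2.minAreaRect(p*1000))
g=cv2.cvtColor(im,cv2.COLOR_RGB2GRAY); m=cv2.inRange(g,0,50); m[:140]=0;m[245:]=0;m[:,:310]=0;m[:,445:]=0
m=cv2.morphologyEx(m,cv2.MORPH_OPEN,np.ones((5,5)))
b=blobs(m)[0]; print("mat",cv2.minAreaRect(ray(c,b,.004)[:,:2].astype(np.float32)*1000))
print("house",ray(c,[[162,149],[237,149],[237,210],[162,210]],.094))
for q in ([.3,.1],):
  pass
bc=ray(c,[[200,179]],.09)[0]; print(bc)
for yaw in (90,-90):
    for p in ([bc[0],bc[1],.25],):
        print(yaw,arm.solve_ik(p,Rdown(np.radians(yaw))))
E
```

```text
6248.5
((224.10296630859375, 370.93035888671875), (180.8470916748047, 234.344970703125), 16.08939552307129)
2600.0
((537.9228515625, 178.61080932617188), (114.39412689208984, 176.9857635498047), 1.9504919052124023)
mat ((514.5964965820312, -350.034912109375), (211.39743041992188, 230.27818298339844), 12.777066230773926)
house [[0.6096 0.2796 0.094 ]
 [0.6125 0.0778 0.094 ]
 [0.4483 0.0741 0.094 ]
 [0.4451 0.2709 0.094 ]]
[0.53   0.1748 0.09  ]
90 [ 12.1233  20.8976  83.7847  -0.      75.3177 -77.8767]
-90 [ 12.1233  20.8976  83.7847  -0.      75.3177 102.1233]
```

```bash
python3 - <<'E'
from h import *
c=arm.get_calibration("top")
p=ray(c,[[325,166],[416,150],[434,221],[341,240]],.004); print("mat corners",p,p.mean(0), np.linalg.norm(np.diff(p,axis=0),axis=1))
arm.move_to([.53,.17,.25],Rdown(np.pi/2)); print(arm.current_t())
im,c=shot("wrist"); np.save("w1.npy",c,allow_pickle=True); cv2.imwrite("pics/w1.png",im[:,:,::-1])
for b in blobs(blue(im)):
    print(cv2.contourArea(b),cv2.boundingRect(b),cv2.minAreaRect(ray(c,b,.075)[:,:2].astype(np.float32)*1000))
E
```

```text
mat corners [[ 0.5898 -0.1759  0.004 ]
 [ 0.6422 -0.4447  0.004 ]
 [ 0.4338 -0.4862  0.004 ]
 [ 0.3757 -0.2187  0.004 ]] [ 0.5104 -0.3314  0.004 ] [0.2739 0.2125 0.2737]
3.1167
13703.0 (193, 132, 151, 101) ((539.2804565429688, 179.20819091796875), (123.56839752197266, 181.43331909179688), 1.4264793395996094)
1402.0 (355, 0, 102, 29) ((349.14990234375, 326.950439453125), (27.78561782836914, 110.64501953125), 0.7274021506309509)
```

View pics/w1.png

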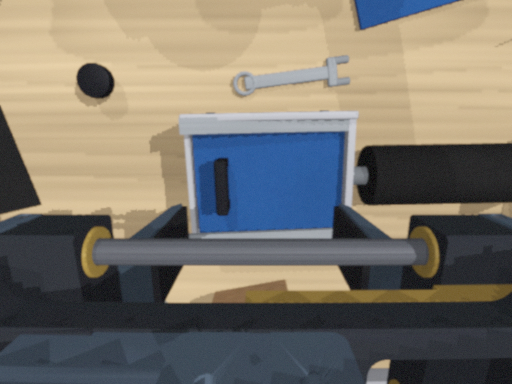

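```bash
python3 - <<'E'
from h import *
for nm,c,f in (("w",np.load("w1.npy",allow_pickle=True).item(),"pics/w1.png"),("top",arm.get_calibration("top"),"pics/top0.png")):
    im=cv2.imread(f)[:,:,::-1].copy()
    m=blue(im); bs=blobs(m); b=bs[0] if nm=="w" else bs[1]
    hull=np.zeros_like(m); cv2.drawContours(hull,[cv2.convexHull(b)],-1,255,-1)
    hull=cv2.erode(hull,np.ones((3,3)))
    g=im.max(2); d=cv2.inRange(g,0,45)&hull
    k=blobs(d,20)[0]; print(nm,cv2.boundingRect(k))
    print(cv2.minAreaRect(ray(c,k,.110)[:,:2].astype(np.float32)*1000))
    # front/rear blue edge lines
    P=ray(c,b,.075)[:,:2]
    for s,lab in ((-1,"front"),(1,"rear")):
        e=[P[abs(P[:,0]-x)<.004][:,1] for x in np.arange(.5,.585,.01)]
        xs=np.arange(.5,.585,.01); ys=[(a.min() if s<0 else a.max()) for a in e]
        f=np.polyfit(xs,ys,1); print(lab,f[0],np.polyval(f,.54))
    for x0 in (-1,1):
        ys=np.arange(.11,.25,.01); v=[(P[abs(P[:,1]-y)<.004][:,0].min() if x0<0 else P[abs(P[:,1]-y)<.004][:,0].max()) for y in ys]
        f=np.polyfit(ys,v,1); print("side",x0,f[0],np.polyval(f,.179))
E
```

```text
w (215, 159, 14, 55)
((534.7994384765625, 125.68871307373047), (61.951961517333984, 13.100738525390625), 0.7468293309211731)
front 0.022004598218011057 0.08883663494343998
rear -0.0452906644943402 0.2682641616432827
side -1 -0.021872153155636988 0.4781372865987542
side 1 -0.04082954123316484 0.599122426452804Traceback (most recent call last):
  File "<stdin>", line 8, in <module>
IndexError: list index out of range
```

Confirmed: the blue lid sits in the housing with its handle at wrist (221,187) and its front towards world -y. The handle is at about (0.535, 0.125) and the yaw is about 91.4°. Now I grasp it and raise the front.

```bash
cat >> h.py <<'E'
PSI=np.radians(91.4); HX,HY=.535,.1248      # handle at closed
U=np.array([np.cos(PSI),np.sin(PSI),0]); V=np.array([-np.sin(PSI),np.cos(PSI),0]); Z=np.array([0,0,1.])
B=np.c_[U,V,Z]
O=np.array([HX,HY,0])+.055*U                # brake origin estimate
TZ=.082
G=np.array([-.055,0,TZ-.070])               # TCP in lid frame (grasp)
def tcp(tail,th):                           # lid tail in brake frame, pitch -> TCP pose
    Ry=np.array([[np.cos(th),0,np.sin(th)],[0,1,0],[-np.sin(th),0,np.cos(th)]])
    p=np.array(tail)+Ry@(G-np.array([.091,0,0]))
    return O+B@p, B@Ry@B.T@Rdown(PSI)
def st(): print(round(arm.current_t(),2),arm.current_ee_pos(),arm.current_width(),arm.current_force(),arm.current_torque())
E
python3 - <<'E'
from h import *
arm.grip(.05)
p,R=tcp([.091,0,.070],0); print(p)
arm.move_to(p+[0,0,.06],R); arm.move_l(p,R,feed=.1); st()
arm.grip(0); st()
for k in (.25,.5,.75,1):
    arm.move_l(*tcp([.0905-.0005*k,0,.070+.002*k],.058*k),feed=.03); st()
im,c=shot("scene"); cv2.imwrite("pics/s1.png",cv2.resize(im[130:250,230:400,::-1],None,fx=4,fy=4))
E
```

```text
[0.535  0.1248 0.082 ]
5.23 [0.5355 0.125  0.0827] 0.05000535839272709 [0.373  0.0247 0.7734] [ 0.1307 -0.1671 -0.0557]
5.88 [0.535  0.1248 0.0821] 0.013835287146709552 [-0.8398  0.9542  1.6673] [0.0735 0.0067 0.058 ]
6.12 [0.535  0.1245 0.0846] 0.013827054974195892 [-0.6629 -0.3669 -1.6129] [-0.0195 -0.1357 -0.0067]
6.38 [0.535  0.1247 0.0872] 0.013686266924607015 [ 0.0762 -0.0642 -2.3094] [ 0.0873 -0.1321 -0.0281]
6.62 [0.5351 0.1248 0.0898] 0.014058614358810086 [ 0.2882 -0.0835 -2.2283] [ 0.0785 -0.1203  0.0273]
6.88 [0.5351 0.1249 0.0925] 0.013849447719323962 [ 0.0601  0.5667 -1.0584] [ 0.1007 -0.1357  0.0427]
```

View pics/s1.png

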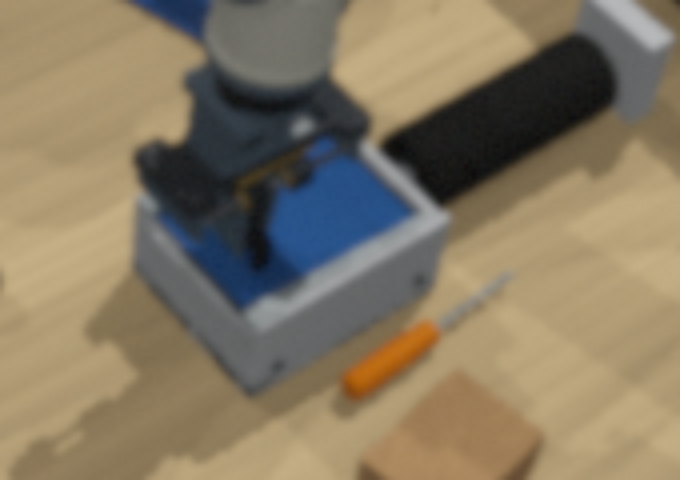

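The lid is gripped and its front edge stands above the lip, with forces under 3 N. Now I slide it out parallel to the rails, watching the force.

```bash
python3 - <<'E'
from h import *
arm.sleep(.15)
for s in (.01,.03,.06,.09,.12,.15,.18,.215):
    arm.move_l(*tcp([.090-s,0,.072+.0577*s],.058),feed=.08)
    F=arm.current_force(); print(s,F,arm.current_torque())
    if np.linalg.norm(F)>15: print("STOP"); break
else:
    p,R=tcp([.090-.215,0,.072+.0577*.215+.06],.058); arm.move_l(p,R,feed=.15)
    st(); im,c=shot("scene"); cv2.imwrite("pics/s2.png",im[:,:,::-1])
    mc=np.array([.5104,-.3314])
    for yaw in (PSI,np.radians(101.5)):
        for base in (mc,): print(arm.solve_ik([mc[0],mc[1],.1],Rdown(yaw)))
E
```

```text
0.01 [-0.507   0.5732 -1.6846] [ 0.0922 -0.1647  0.0156]
0.03 [-0.2895  0.2992 -2.2648] [ 0.1183 -0.1038  0.0251]
0.06 [ 0.2706 -0.2319 -1.8928] [ 0.0891 -0.0832  0.0294]
0.09 [-0.7871 -0.6942 -1.6363] [ 0.0669 -0.1099  0.0313]
0.12 [-0.6569  0.4427 -2.1257] [ 0.0575 -0.1615  0.0297]
0.15 [ 0.1527  0.1389 -2.7459] [ 0.0575 -0.1392  0.044 ]
0.18 [-0.2239  0.3997 -1.9175] [ 0.058  -0.1226 -0.027 ]
0.215 [-0.2716 -0.3843 -2.1191] [ 0.0673 -0.1281  0.0655]
11.52 [ 0.54   -0.0899  0.1644] 0.013733860356105694 [-0.7793  0.176  -1.4871] [ 0.0568 -0.1938 -0.0158]
[ -38.6159   34.1828   86.5195   -0.       59.2977 -130.0159]
[ -38.6159   34.1828   86.5195   -0.       59.2977 -140.1159]
```

View pics/s2.png

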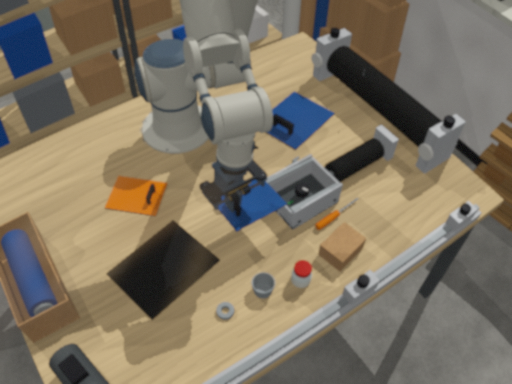

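The lid is out and held level, and the housing is open with the wheel visible. Now I place the lid on the mat.

```bash
python3 - <<'E'
from h import *
mc=np.array([.5104,-.3314]); ps=np.radians(97)
u=np.array([np.cos(ps),np.sin(ps)]); R=Rdown(ps)
q=mc-.055*u
arm.move_l([q[0],q[1],.15],R,feed=.2)
arm.move_l([q[0],q[1],.03],R,feed=.12); st()
for z in np.arange(.026,.0125,-.001):
    arm.move_l([q[0],q[1],z],R,feed=.03)
    F=arm.current_force()
    if F[2]>1: break
print(z); st()
arm.grip(.05); st()
arm.move_l([q[0],q[1],.2],R,feed=.15); 
im,c=shot("top"); cv2.imwrite("pics/t2.png",im[:,:,::-1])
for b in blobs(blue(im)): print(cv2.contourArea(b),cv2.minAreaRect(ray(c,b,.009)[:,:2].astype(np.float32)*1000))
# go look at wheel
arm.move_to([.53,.18,.25],Rdown(np.pi/2))
arm.sleep(.1)
im,c=shot("wrist"); np.save("w2.npy",c,allow_pickle=True); cv2.imwrite("pics/w2.png",im[:,:,::-1])
v=cv2.resize(im[110:245,180:370,::-1],None,fx=3,fy=3,interpolation=cv2.INTER_CUBIC)
t=cv2.resize(cv2.imread("pics/t2.png")[120:260,300:450],None,fx=1.4,fy=1.4)
o=np.zeros((405,570+210,3),np.uint8); o[:v.shape[0],:570]=v; o[:t.shape[0],570:570+t.shape[1]]=t
cv2.imwrite("pics/v2.png",o); st()
E
```

```text
14.35 [ 0.5175 -0.3863  0.0308] 0.013934818302332048 [-0.4466  0.0223 -1.5503] [-0.0081 -0.1051  0.0039]
0.01599999999999999
17.13 [ 0.5172 -0.3861  0.0161] 0.013574699215168028 [-0.2502  0.0504  1.4108] [ 0.1099 -0.1306  0.0061]
17.84 [ 0.5171 -0.386   0.016 ] 0.04999144940186621 [-0.0482 -0.3023  0.2422] [ 0.1357 -0.1316 -0.0258]
6269.5 ((213.9110870361328, 395.4132385253906), (194.85580444335938, 251.4547882080078), 16.093997955322266)
21.46 [0.5303 0.1794 0.2499] 0.0500826972658901 [-0.8497 -0.0992 -0.3692] [ 0.061  -0.1115 -0.0181]
```

View pics/v2.png

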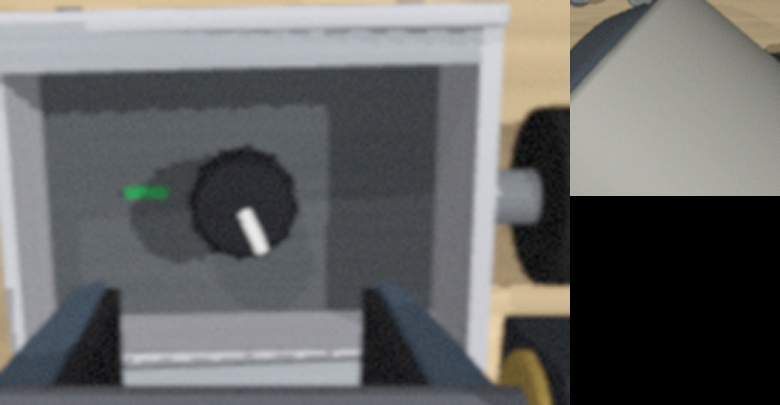

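The wheel top is at crop (245,200) and the green mark at (146,192). The white line points 24° right of image-down, so about 114° clockwise remains (wheel at about 0.6 rad). The arm blocked the mat in that top view, so I'll retake it and locate the wheel.

```bash
python3 - <<'E'
from h import *
im,c=shot("top"); cv2.imwrite("pics/t3.png",im[:,:,::-1])
for b in blobs(blue(im)): print(cv2.contourArea(b),cv2.minAreaRect(ray(c,b,.009)[:,:2].astype(np.float32)*1000))
c=np.load("w2.npy",allow_pickle=True).item(); im=cv2.imread("pics/w2.png")[:,:,::-1].copy()
g=im.max(2); print(g[185,250:275:4],g[150,225:300:15])
m=cv2.inRange(g,0,58); m[:150]=0;m[205:]=0;m[:,:232]=0;m[:,:235]=0;m[:,290:]=0
w=cv2.inRange(im.min(2),140,255); w[:175]=0;w[200:]=0;w[:,:255]=0;w[:,275:]=0
m=cv2.morphologyEx(m|w,cv2.MORPH_OPEN,np.ones((5,5)))
for b in blobs(m): 
    print("wheel",cv2.boundingRect(b),cv2.contourArea(b)); P=ray(c,b,.062)[:,:2].astype(np.float32); print(cv2.minEnclosingCircle(P),P.min(0),P.max(0))
for b in blobs(w,5):
    P=ray(c,b,.062)[:,:2].astype(np.float32)*1000; print("line",cv2.minAreaRect(P),cv2.boxPoints(cv2.minAreaRect(P)))
h=cv2.cvtColor(im,cv2.COLOR_RGB2HSV); gm=cv2.inRange(h,(45,120,60),(85,255,255))
for b in blobs(gm,10): print("green",ray(c,b,.016)[:,:2].mean(0),cv2.minAreaRect(ray(c,b,.016)[:,:2].astype(np.float32)*1000))
print("gripz brake O",O)
E
```

```text
2902.0 ((511.1280822753906, -330.63916015625), (143.1771697998047, 183.9879608154297), 6.860865592956543)
[ 54  47  50 223 157  50  46] [ 98 102 100 104 106]
wheel (243, 160, 35, 35) 800.0
((0.5342292785644531, 0.1783047765493393), 0.023991109803318977) [0.5115 0.1567] [0.5557 0.2003]
line ((546.082763671875, 183.77720642089844), (20.67398452758789, 6.380934715270996), 25.99070167541504) [[535.3931 182.1151]
 [538.1893 176.3795]
 [556.7725 185.4393]
 [553.9762 191.1749]]
green [0.5371 0.1328] ((537.1399536132812, 132.44618225097656), (20.207597732543945, 4.376673698425293), 89.94481658935547)
gripz brake O [0.5337 0.1798 0.    ]
```

The lid is 1 mm from the mat centre. The wheel is at about (0.534, 0.1785) with about 113° left to wind. Now I grip it and wind by joint 6.

```bash
python3 - <<'E'
from h import *
W=np.array([.5338,.1785]); R=Rdown(np.radians(147))
arm.grip(.066)
arm.move_to([*W,.16],R); arm.move_l([*W,.0335],R,feed=.08); st()
arm.grip(.02); st()
q=np.array(arm.current_joint_positions()); print(q)
tot=0
while tot<135:
    d=10 if tot<95 else 3
    tot+=d; t=q.copy(); t[5]+=tot; arm.move_joints(t)
    T=arm.current_torque(); F=arm.current_force()
    print(tot,round(arm.current_joint_positions()[5]-q[5],1),round(T[2],3),F)
    if abs(T[2])>.75 or np.linalg.norm(F)>35: break
st()
im,c=shot("wrist"); cv2.imwrite("pics/w3.png",im[:,:,::-1])
E
```

```text
24.68 [0.534  0.1786 0.0339] 0.0656067894933861 [0.6487 0.954  1.208 ] [ 0.1894 -0.041  -0.0102]
25.14 [0.5341 0.1784 0.0337] 0.045040725987662976 [ 0.8823 -1.8191  0.9273] [-0.382  -0.411   0.0267]
[  12.4002   36.8593   95.9662   -0.0178   47.1395 -134.5874]
10 9.8 -0.118 [-2.0423  2.2813  2.5354]
20 19.8 -0.134 [-3.3463  4.5699  3.2991]
30 29.8 -0.126 [-4.1463  7.6936  3.1805]
40 39.8 -0.05 [-3.9553 11.3242  3.4941]
50 49.8 -0.1 [-6.2109 14.6622  3.9466]
60 59.8 -0.057 [-6.026  18.7921  2.8211]
70 69.8 -0.063 [-5.8234 21.3858  3.0603]
80 79.8 -0.019 [-4.9085 24.9698  1.4954]
90 89.8 -0.037 [-4.8933 26.5775 -0.2591]
100 99.8 -0.038 [-4.3442 30.3375 -1.5908]
103 102.8 0.02 [-4.6098 31.2761 -0.5686]
106 105.8 -0.022 [-3.2564 31.589  -1.7811]
109 108.8 0.001 [-3.103  32.9387 -2.5974]
112 111.8 -0.029 [-1.7571 32.5452 -2.3386]
115 114.7 0.399 [-1.7404 27.1335 -4.4349]
118 117.7 0.469 [ 2.8028 19.7653 -4.1678]
121 120.7 0.453 [ 4.132  14.1058 -3.8979]
124 123.7 0.428 [ 5.1424 11.506  -2.3634]
127 126.7 0.566 [ 4.1967  8.9573 -1.6595]
130 129.7 0.599 [ 4.7504  7.2599 -0.6032]
133 132.7 0.559 [3.9817 7.2573 1.7562]
136 135.7 0.571 [4.7353 6.8832 1.0091]
31.06 [0.5356 0.1791 0.0341] 0.04508803729652409 [4.7353 6.8832 1.0091] [ 1.0742 -0.8826  0.5714]
```

The torque jumped at about 114°, as predicted, and then the grip slipped against the stop. I release, retreat and check.

```bash
python3 - <<'E'
from h import *
arm.grip(.066); p=arm.current_ee_pos(); arm.move_l([p[0],p[1],.16],feed=.1)
arm.move_to([.53,.18,.25],Rdown(np.pi/2)); arm.sleep(.1)
im,c=shot("wrist"); v=cv2.resize(im[110:245,180:370,::-1],None,fx=3,fy=3,interpolation=cv2.INTER_CUBIC)
it,ct=shot("top")
for b in blobs(blue(it)): print(cv2.minAreaRect(ray(ct,b,.009)[:,:2].astype(np.float32)*1000))
t=it[60:260,60:450,::-1]; o=np.zeros((605,570,3),np.uint8); o[:405]=v; o[405:,:390]=t
cv2.imwrite("pics/v4.png",o); st()
w=cv2.inRange(im.min(2),140,255); w[:155]=0;w[200:]=0;w[:,:240]=0;w[:,280:]=0
for b in blobs(w,5): print("line",cv2.minAreaRect(ray(c,b,.062)[:,:2].astype(np.float32)*1000))
E
```

```text
((510.8732604980469, -330.88555908203125), (143.50929260253906, 182.83851623535156), 6.893736839294434)
34.53 [0.5299 0.18   0.2497] 0.06610031785676694 [-0.3797 -0.6896 -0.3412] [ 0.0762 -0.097  -0.0691]
line ((536.5908813476562, 168.8678741455078), (20.501371383666992, 5.224124431610107), 89.96078491210938)
```

View pics/v4.png

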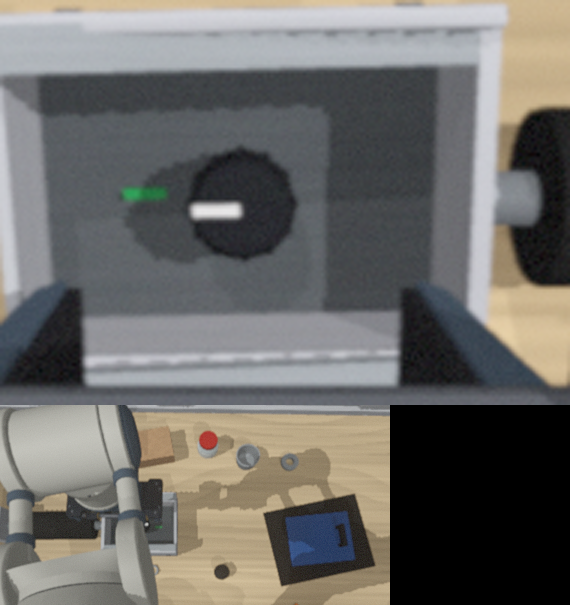

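The line points at the mark within about 1.5°, the lid is flat and centred with its handle up, and the gripper is clear. I'm handing in.

```bash
python3 -c "
from rig import arm
arm.sign_off(); print(arm.current_t())"
```

```text
the job is handed in; nothing more can be done
the job is handed in; nothing more can be done
```

I finished the job and handed it in at about 34.5 s of robot time; the hand-in reports no verdict.

- **Lid:** I gripped the handle of the small blue lid in the housing. I raised its front about 10 mm over the lip and slid it out parallel to the rails, with forces under 3 N. I then set it down gently on the mat. The last top view shows it flat, handle up, its centre about 1 mm from my estimate of the mat's centre.
- **Wheel:** I wound it about 113° clockwise. The torque jumped to about 0.4 to 0.6 N m at 113–115°, close to the angle I expected for the stop. The grip then slipped for the last 20° or so of commanded turn. After I let go and backed off, the white line pointed at the green mark's direction to within about 1.5°, so the wheel is at or very near 2.6 rad.
- **Disagreement:** My wheel-centre estimate was about 3 mm off. This caused a side force of up to about 33 N while winding, which is below the wrist limit.
- **Other things on the bench:** I never touched any of them. In the last top view the carton, grease, cup, bearing and knob look in place, though I did not measure them. The arm hid the driver and most of the spanner in that view, so I did not check those two.

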